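Pack up the stand and hold the kiln-lid lever level over it

ROBOT

A 6-joint arm with a two-finger parallel gripper is mounted at the origin on the work surface. World frame = base frame: x ahead of the robot, y to its left, z up, the work surface at z = 0. Lengths are in mm, angles in rad, forces in N, time in s.
With the tool pointing down it reaches from about 150 to 775 mm from the base axis. Payload 6.1 kg.
Tool frame: the origin (TCP) lies midway between the tips of the shut fingers; the grasp point (between the pads) lies 19 mm behind it; z points along the fingers, x is the direction in which the jaws open and shut, and the axes are right-handed (so a half turn about z gives the same grasp; the last joint's range is limited). The gripper opens to 85 mm and grips with 20 to 120 N. Pads are 22 mm wide; open, the fingers measure 114 mm over their backs; the gripper's body (76 mm by 85 mm) begins 54 mm behind the grasp point. The pads swing forward as they close: fully open they stand 13 mm farther back than shut.
Start: joints at [1.295, 0.126, -0.04, 1.405, 0, 1.571], TCP at [142.96, 505.144, 231.295] pointing down, gripper open.
Joint ranges: [-2.72, 2.72], [-0.95, 1.95], [-1.27, 1.35], [-1.78, 2.02], [-1.46, 1.47], [-3.14, 3.14]. Speed limits (rad/s): [2.39, 2.39, 3.01, 3.14, 3.14, 3.14].

INTERFACE

Orientations are given as a unit quaternion [x, y, z, w].
In Python, from plant import sensors, viewer, order gives the robot as it stands.
- The arm moves only by the tool carry_out, never from a script. Its argument "increments" is a list that holds one entry, the list of rows, each a list of 5 numbers: the shift along the tool's x, y, z in mm, then the turn about the tool's z in degrees, then the closure, from -1 (fully open) to 1 (shut). A call has 1 to 20 rows; each row is the pose to reach, as a shift and turn from the pose commanded when the call began, along the tool's axes at that moment; what a row does not reach only later rows make up. A row lasts 1/10 s, in which the tool goes at most 50 mm and 8.59 degrees, less where a joint would pass 70% of its speed; a pose out of reach is approached as far as the arm can. A call with a gripper value outside its range is refused whole. The fingers move at their own pace and stop on an object; "squeeze" is the grip in N (left out, the last holds). Time passes only in rows, so rows that repeat a pose let the fingers close. It gives the time, the measured TCP pose, the force and the opening at its end, in the units of the state.
- sensors.get_obs(): the state, without advancing time (a new reading comes with each control period).
- viewer.read_camera(name): name is "side" or "top"; returns the picture (420x560x3 uint8, red, green, blue); there is no depth.
- viewer.calibration(name): a dict with "fx", "fy", "cx", "cy" (pixels), "dist" ([k1, k2, p1, p2, k3] as OpenCV has them; the pictures are not rectified), "camera_from_world" (4x4, takes a point from world to camera coordinates). Camera axes: x right, y down, z forward; pixel columns grow to the right and rows downward; lengths in mm; the calibration is good to about 2 mm. A picture is of the moment at which its call begins. calibration takes no time and is no camera call.
- order.sign_off(): hands the job in, once; it reports no verdict.
The state is a dict: "time_s": time; "joints": joint angles; "dq": joint speeds; "effort": joint torques, N m; "position": TCP position; "ee_rot": TCP orientation; "contact_force": force on the tool from outside, world axes, zero at the start; "ft_torque": the same for the moment, N m; "width": opening from 0.0 (shut) to 1.0 (fully open).
Only numpy, scipy, OpenCV 4.12 (cv2) and the standard library are available. Lean on these libraries where they do the work, as an engineer would, in place of code of your own. Each camera call takes 0.05 s, during which the arm holds its last target. There are 200 camera calls.

TASK

A holding stand has a post with a pin at one end and a tin at the other: build that tin up to the height of the post by stacking the larger loose tin squarely on it and then the smaller one squarely on top. Then lift the cast kiln-lid lever by its balance point and hold it level about 5 cm above the stand, bore directly over the pin and thin far end over the middle of the column, and finish while still holding it there without putting it down. Leave the other things on the bench where they are.

Things in the scene. Friction and masses are not known exactly. Their poses are not given: they have to be found in the camera images.
- stand_pin (a point): centre of the round flat seat on the grey square post of the fixed holding stand, 130 mm above the table; a locating pin 18 mm in diameter stands 14 mm up from it. The stand's dark steel foot plate is 110 x 300 x 10 mm, the post at one end, a flat pad at the other. The point's -y axis runs along the plate to the pad, whose centre is 185 mm away.
- stand_pad (a point): centre of the pad end of the same foot plate, on its upper face, 10 mm above the table. The column of tins grows here.
- tin_base_center (a point): centre (half-way up) of the biggest closed metal tin, 66 mm (its x) x 100 mm (its y) x 40 mm high, flat lid; loose, it already stands on the stand's pad, its long side roughly along the foot plate. It stays there as the column's foot.
- tin_base: the same tin; origin at the centre of its underside
- tin_large_center (a point): centre (half-way up) of the larger of the two closed metal tins lying on the open table: 60 mm (x) x 88 mm (y) x 40 mm high, flat lid, z up, about 0.3 kg. A fingertip that reaches below its underside would hit the lid of the wider tin it goes on, so hold it above half height (about 25 mm above its underside).
- tin_large: the same tin; origin at the centre of its underside
- tin_small_center (a point): centre (half-way up) of the smaller of the two closed metal tins on the open table: 54 mm (x) x 74 mm (y) x 40 mm high, flat lid, z up, about 0.2 kg; hold it above half height as well
- tin_small: the same tin; origin at the centre of its underside
- lever_balance (a point): balance point (where the centre of mass lies, seen from above) of the cast aluminium lid lever, in the middle of its straight arm, 26 mm above the lever's underside, 61 mm from the bore axis towards the foot. The arm is bare from 30 to 170 mm from the bore axis. Axes: x along the arm towards the foot, y across the arm, z up.
- lever: the lever: a round boss 60 mm in diameter, 44 mm high, with a 28 mm through bore; a straight arm 18 mm wide, 24 mm deep (14 to 38 mm above the underside); a round foot 28 mm in diameter, 38 mm high at the thin end. Bore axis to foot axis 185 mm, about 0.45 kg. It lies on boss and foot, arm clear of the table. Origin 26 mm below the balance point.
- lever_boss (a point): centre of the underside of the lever's boss (on the bore axis)
- lever_foot (a point): centre of the underside of the lever's round foot at the thin far end
- prop_short: bystander, leave alone: upright hollow white ceramic kiln prop, 42 mm diameter, 50 mm high; origin at the centre of its underside
- prop_tall: bystander, leave alone: upright hollow white ceramic kiln prop, 42 mm diameter, 90 mm high; origin at the centre of its underside
- frit_jar: bystander, leave alone: closed amber glass jar with black cap, 60 mm diameter, 85 mm high; origin at the centre of its underside
- glass_offcut: bystander, leave alone: flat piece of green glass, 50 x 40 x 8 mm; origin at the centre of its underside
- screwdriver: bystander, leave alone: screwdriver lying flat, 170 mm long; origin on its handle-tip axis
- mug: bystander, leave alone: blue ceramic mug, 76 mm diameter, 85 mm high, handle to its own +y; origin at the centre of its underside
Not all that is in view belongs to the job. What is shaped like the tin_small but blue is not meant.

How it is judged (in metres and radians):
On the way, in this order (a step that is already met when the one before it is completed fails the run):
1. the larger tin stands squarely on the tin at the stand, released (horizontal distance between tin_base_center and stand_pad below 0.015 m and height (world z) of tin_base_center between 0.024 and 0.036 m and horizontal distance between tin_large_center and tin_base_center below 0.01 m and angle between the y axis of tin_large_center and the y axis of tin_base_center, either way round below 0.14 rad and angle between tin_large_center's own z axis and vertical below 0.06 rad and height (world z) of tin_large_center between 0.064 and 0.076 m and contact force between the fingers and tin_large below 0.1 N and linear speed of tin_large below 0.02 m/s), for 0.2 s.
2. the smaller tin stands squarely on the larger one, released (horizontal distance between tin_base_center and stand_pad below 0.015 m and height (world z) of tin_base_center between 0.024 and 0.036 m and horizontal distance between tin_large_center and tin_base_center below 0.01 m and angle between the y axis of tin_large_center and the y axis of tin_base_center, either way round below 0.14 rad and angle between each of tin_large_center, tin_small_center's own z axis and vertical below 0.06 rad and height (world z) of tin_large_center between 0.064 and 0.076 m and horizontal distance between tin_small_center and tin_large_center below 0.01 m and angle between the y axis of tin_small_center and the y axis of tin_large_center, either way round below 0.14 rad and height (world z) of tin_small_center between 0.104 and 0.116 m and contact force between the fingers and tin_small below 0.1 N and linear speed of tin_small below 0.02 m/s), for 0.2 s.
At the end, for the whole second after the job is handed in: Column: each tin within 10 mm and 8 degrees of the one below, on the pad within 15 mm, untouched. Lever held still within 22 mm of its balance point, level within 5 degrees, bore within 12 mm of the pin axis, foot within 25 mm of the top tin centre, 20 to 100 mm above the pin tip (all of step 2 and horizontal distance between lever_boss and stand_pin below 0.012 m and horizontal distance between lever_foot and tin_small_center below 0.025 m and height (world z) of lever_boss between 0.164 and 0.244 m and angle between lever_balance's own z axis and vertical below 0.09 rad and contact force between the fingers and lever above 2 N and linear speed of lever below 0.03 m/s and angular speed of lever below 0.15 rad/s and contact force between lever and stand below 0.1 N and contact force between lever and tin_small below 0.1 N and x of the grasp point in the frame of lever_balance between -0.022 and 0.022 m and contact force between the fingers and tin_large below 0.1 N and linear speed of tin_large below 0.02 m/s); the arm keeps its last pose, push and grip.
It fails at once if a bystander is moved by more than 30 mm (distance of any of prop_short, prop_tall, frit_jar, glass_offcut, screwdriver, mug from where it was at the start of the episode above 0.03 m).
It also fails if it takes over 72 s, if anything falls off the work surface, if the arm or the gripper's body presses on something with over 40 N, if the wrist force passes 120 N, or if a joint passes its speed limit or range.

## Working session

There is one attempt and no reset: what is moved stays moved. The work goes in short steps, Python scripts to look and compute and a tool call to move; the robot and the scene stay as the last step left them, time stands still between calls to the robot, and variables do not carry over. Pictures are saved under pics/ and viewed, about 8 in all and at most 12, crops included, and the job is handed in when it is done.

Besides the shell and the picture viewer there is one more tool, called after "Emit:" as name(argument=value, ...), one argument or row to a line, values as JSON. carry_out: Moves the arm, as the interface text tells. Its arguments: {"type":"object","properties":{"increments":{"type":"array","items":{"type":"array","items":{"type":"array","items":{"type":"number"}}}},"squeeze":{"type":"number"}},"required":["increments"]}

```bash
ls; mkdir -p pics
python3 - <<'E'
from plant import sensors, viewer
import cv2,numpy as np
o=sensors.get_obs();print({k:np.round(v,3) for k,v in o.items()})
for n in("top","side"):
    im=viewer.read_camera(n);cv2.imwrite(f"pics/{n}0.png",im[:,:,::-1])
    c=viewer.calibration(n);print(n,c)
a=cv2.imread("pics/top0.png")
E
```

```text
pics
{'time_s': np.float64(0.0), 'joints': array([ 1.295,  0.126, -0.041,  1.405,  0.   ,  1.571]), 'dq': array([-0.   ,  0.   , -0.001,  0.   ,  0.002, -0.001]), 'effort': array([ 0.0000e+00, -4.3591e+01,  3.5292e+01,  1.7000e-02,  0.0000e+00,
        0.0000e+00]), 'position': array([142.855, 504.765, 230.542]), 'ee_rot': array([ 0.798,  0.603, -0.001,  0.   ]), 'contact_force': array([ 0.502, -0.422,  0.029]), 'ft_torque': array([-0.057,  0.013, -0.039]), 'width': np.float64(1.0)}
top {'fx': 477.9035176756091, 'fy': 477.9035176756091, 'cx': 280.4367011055489, 'cy': 213.08981331147655, 'dist': array([-0.06666175,  0.        ,  0.        ,  0.        ,  0.        ]), 'camera_from_world': array([[-9.98765467e-03, -9.99932185e-01, -5.98933256e-03,
         4.22041435e+01],
       [-9.91074128e-01,  1.06951073e-02, -1.32882233e-01,
         5.20524738e+02],
       [ 1.32937278e-01,  4.60869069e-03, -9.91113737e-01,
         1.21380327e+03],
       [ 0.00000000e+00,  0.00000000e+00,  0.00000000e+00,
         1.00000000e+00]])}
side {'fx': 451.92954927578563, 'fy': 451.92954927578563, 'cx': 276.2240841522124, 'cy': 207.97833776686775, 'dist': array([-0.0803104,  0.       ,  0.       ,  0.       ,  0.       ]), 'camera_from_world': array([[ 7.66455964e-01, -6.41976033e-01, -2.02984820e-02,
        -3.75069656e+02],
       [-3.98439320e-01, -4.50434719e-01, -7.98971008e-01,
         2.92936862e+02],
       [ 5.03777098e-01,  6.20463808e-01, -6.01026871e-01,
         1.04680821e+03],
       [ 0.00000000e+00,  0.00000000e+00,  0.00000000e+00,
         1.00000000e+00]])}
```

View pics/top0.png

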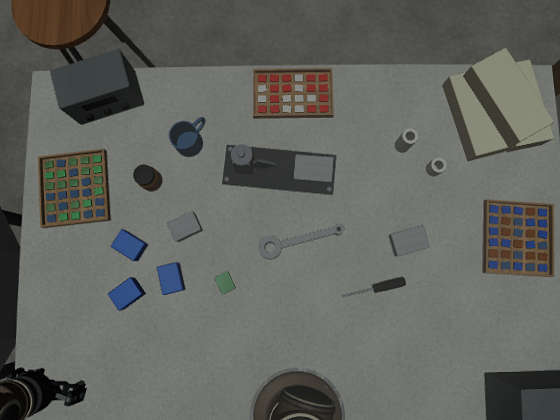

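View pics/side0.png

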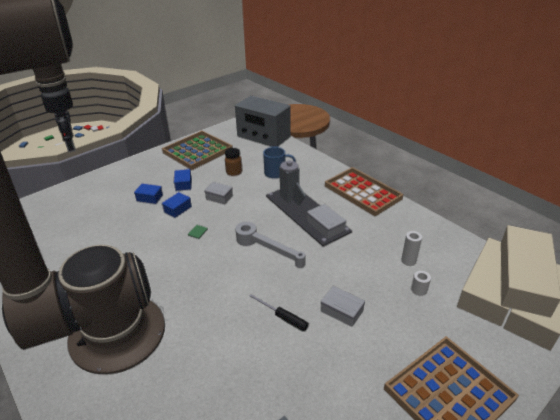

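Top view: the loose grey tins are at (184,226), the smaller, and (409,240), the larger. The blue tin-like blocks at (129,245), (126,294) and (171,278) are decoys. The stand post is at (240,155) and its base tin at (314,167). The lever boss is at (270,246) and its foot at (339,229). The side view agrees. Next I'll measure these and confirm in an enlarged crop.

```bash
cat > h.py <<'E'
import cv2,numpy as np
from plant import sensors,viewer
from scipy.spatial.transform import Rotation as R
def cal(n):
    c=viewer.calibration(n);K=np.array([[c["fx"],0,c["cx"]],[0,c["fy"],c["cy"]],[0,0,1]]);return K,np.array(c["dist"]),np.array(c["camera_from_world"])
def cast(n,px,z):
    K,d,T=cal(n);u=cv2.undistortPoints(np.float64(px).reshape(-1,1,2),K,d)[:,0]
    r=np.c_[u,np.ones(len(u))]@T[:3,:3];c=-T[:3,:3].T@T[:3,3]
    return (c+r*((z-c[2])/r[:,2])[:,None])[:,:2]
def proj(n,P):
    K,d,T=cal(n);return cv2.projectPoints(np.float64(P).reshape(-1,1,3),cv2.Rodrigues(T[:3,:3])[0],T[:3,3],K,d)[0][:,0]
def quad(mask,off,n,z):
    "largest contour -> world min-area rect: centre, (short,long), angle of long side deg"
    cs=cv2.findContours(mask,cv2.RETR_EXTERNAL,cv2.CHAIN_APPROX_NONE)[0];c=max(cs,key=cv2.contourArea)
    w=cast(n,c[:,0]+np.array(off),z).astype(np.float32)
    (x,y),(a,b),t=cv2.minAreaRect(w)
    if a>b:t+=90;a,b=b,a
    return np.round([x,y,a,b,(t+90)%180],1)   # t+90: long-side direction
def tool():
    o=sensors.get_obs();M=R.from_quat(o["ee_rot"]).as_matrix();return o,np.array(o["position"]),M
def shift(target,ang=None):
    "tool-frame shift to world TCP target; turn about tool z so jaw axis is at ang deg (mod 180)"
    o,p,M=tool();s=M.T@(np.array(target)-p);cur=np.degrees(np.arctan2(M[1,0],M[0,0]))
    t=None if ang is None else -((ang-cur+90)%180-90)
    print("pos",p.round(1),"jaw",cur.round(1),"z",M[:,2].round(3),"shift",s.round(1),"turn",t,"j6",round(float(o["joints"][5]),2),"t",o["time_s"])
E
python3 - <<'E'
from h import *
a=cv2.imread("pics/top0.png")
rois={"small":(160,205,210,248),"large":(382,218,436,262),"base":(290,145,342,190),"lever":(250,215,355,268),"stand":(215,135,345,200)}
tiles=[]
for k,(x0,y0,x1,y1) in rois.items():
    c=cv2.resize(a[y0:y1,x0:x1],None,fx=5 if k not in("lever","stand") else 3.7,fy=5 if k not in("lever","stand") else 3.7,interpolation=cv2.INTER_CUBIC)
    tiles.append(c)
cv=np.zeros((590,800,3),np.uint8);pos=[(0,0),(260,0),(530,0),(0,230),(390,260)]
for c,(x,y) in zip(tiles,pos):
    h,w=c.shape[:2];h=min(h,590-y);w=min(w,800-x);cv[y:y+h,x:x+w]=c[:h,:w]
cv2.imwrite("pics/crop.png",cv)
g=cv2.cvtColor(a,cv2.COLOR_BGR2GRAY)
for k in("small","large","base"):
    x0,y0,x1,y1=rois[k];print(k);print(g[y0:y1:3,x0:x1:3])
    print(a[(y0+y1)//2,(x0+x1)//2],a[y0+2,x0+2])
E
```

```text
small
[[116 119 117 116 116 118 117 119 119 118 115 117 116 120 114 119 120]
 [117 119 115 119 119 120 117 118 118 116 118 121 115 118 118 116 119]
 [114 121 118 116 118 118 117 119 117 117 111 100 120 118 118 114 122]
 [119 118 119 116 121 120 119 119  87 107 106 101 114 117 116 118 118]
 [118 119 117 119 123 120 107 103 106 108 104 106  39 121 122 116 119]
 [121 121 122 110 103 104 106 108 104 104 105 105  91 120 117 121 116]
 [120 121 117 103 107 108 104 105 105 107 107 107 111  62 117 117 118]
 [118 118 118 106 104 106 107 108 107 106 105 104 104  81 118 118 117]
 [121 119 120 112 102 109 107 106 105 103 103 102 108  93  68 120 117]
 [120 120 122 120 101 104 106 104 103 104 108  97  41 101 122 118 116]
 [120 119 122 123 103 104  98 104 105  79  40 103 117 121 119 118 117]
 [119 122 118 119 122 104 104  80  37  98 118 118 117 118 118 114 115]
 [119 116 117 116 122 106  66 100 118 120 118 117 117 116 119 114 117]
 [118 119 119 117 117 123 118 118 117 117 118 118 116 116 115 120 119]
 [117 119 120 122 117 119 116 118 117 119 118 117 115 119 117 118 120]]
[107 106 102] [115 121 118]

[... 1618 characters left out ...]
52  50 105 106 104 104 104 104 103 103 103 105 106 106 102  74 119 115]
 [ 51  50 106 107 106 106 106 106 106 106 106 105 105 106  93  75 118 117]
 [ 51  52 105 106 105 104 106 104 105 105 105 106 107 105  99 102 119 120]
 [ 51  52 106 104 104 103 103 103 104 104 104 104 105 105  75 125 116 121]
 [ 50  51 105 105 105 104 104 105 105 105 104 103 103 107  59 122 118 120]
 [ 51  51  96 103 107 106 108 108 107 107 107 106 106 107  50 126 120 119]
 [ 51  51  51  51  50  50  49  47  46  49  61  83  89  90  45 121 121 114]
 [ 51  49  51  51  52  51  51  52  51  51  52  53  53  52  52 118 117 114]
 [ 50  50  51  51  50  51  52  51  51  52  53  52  53  86  52 118 113 116]]
[107 107 103] [115 120 118]
```

View pics/crop.png

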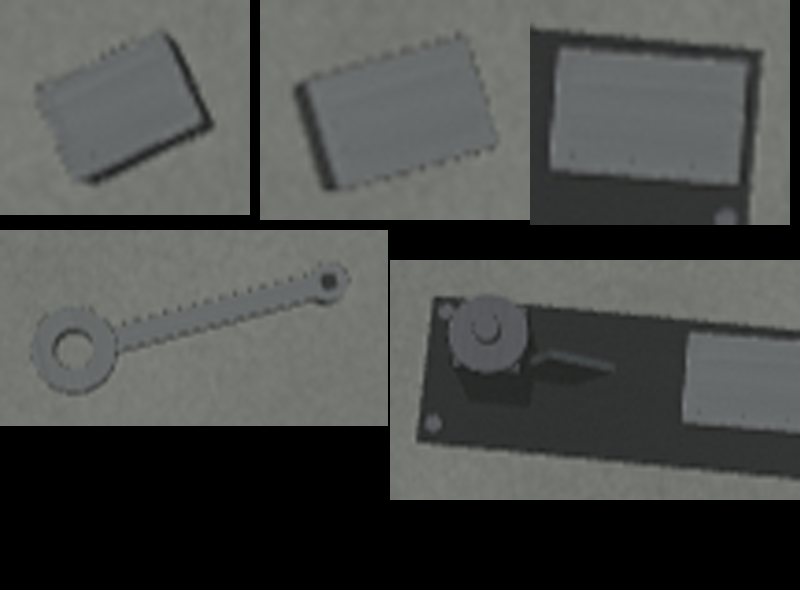

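Enlarged crop: the grey bodies at (184,226) and (409,240) are the small and large loose tins. The base tin sits on the pad, and the lever (boss left, foot right), seat and pin are clear. Now the numbers from masks.

```bash
cat > m.py <<'E'
from h import *
def lidmask(a,box):
    x0,y0,x1,y1=box;c=cv2.GaussianBlur(a,(3,3),0)[y0:y1,x0:x1].astype(int)
    m=((c[...,0]-c[...,1]>-3)&(c[...,1]>84)).astype(np.uint8)*255
    return cv2.morphologyEx(m,cv2.MORPH_OPEN,np.ones((3,3),np.uint8))
def lid(a,box,z):return quad(lidmask(a,box),box[:2],"top",z)
E
python3 - <<'E'
from m import *
a=cv2.imread("pics/top0.png");g=cv2.cvtColor(a,cv2.COLOR_BGR2GRAY)
print("small",lid(a,(160,205,210,248),40));print("large",lid(a,(382,218,436,262),40));print("base",lid(a,(290,145,342,190),50))
# lever
b=(250,215,355,268);m=lidmask(a,b)
cs,h=cv2.findContours(m,cv2.RETR_CCOMP,cv2.CHAIN_APPROX_NONE)
for c,hh in zip(cs,h[0]):
    if cv2.contourArea(c)>8:
        (x,y),r=cv2.minEnclosingCircle(c);print("lever contour",cv2.contourArea(c),x+b[0],y+b[1],r,"hole" if hh[3]>=0 else "outer")
d=cv2.distanceTransform(cv2.morphologyEx(m,cv2.MORPH_CLOSE,np.ones((3,3),np.uint8)),cv2.DIST_L2,5)
# boss outer: points of contour left of x=285 ; foot: right
o=max(cs,key=cv2.contourArea)[:,0]+np.array(b[:2])
def circ(p):
    A=np.c_[2*p,np.ones(len(p))];s=np.linalg.lstsq(A,(p**2).sum(1),rcond=None)[0];return s[:2],np.sqrt(s[2]+s[:2]@s[:2])
wb=cast("top",o[o[:,0]<278],44);wf=cast("top",o[o[:,0]>338],38)
print("boss",circ(wb),"foot",circ(wf))
# arm axis
arm=o[(o[:,0]>290)&(o[:,0]<328)];w=cast("top",arm,38).astype(np.float32);print("arm",cv2.fitLine(w,cv2.DIST_HUBER,0,.01,.01).ravel())
# stand: seat circle
b=(222,138,262,178);m=lidmask(a,b);c=max(cv2.findContours(m,0,1)[0],key=cv2.contourArea)[:,0]+np.array(b[:2])
up=c[c[:,1]<160];print("seat",circ(cast("top",up,130)),len(c),c.min(0),c.max(0))
# plate
b=(205,125,355,205);x0,y0,x1,y1=b
k=(g[y0:y1,x0:x1]<80).astype(np.uint8)*255;k[:]=cv2.morphologyEx(k,cv2.MORPH_OPEN,np.ones((3,3),np.uint8));cs=[max(cv2.findContours(k,0,1)[0],key=cv2.contourArea)]
print("plate",quad(k,b[:2],"top",10))
E
```

```text
small [490.1 290.9  53.1  73.3 114.8]
large [ 446.1 -298.    60.3   87.3  104.6]
base [637.7 -50.1  64.9  99.   84.9]
lever contour 718.5 301.0 239.5 43.546051025390625 outer
lever contour 107.5 269.5 247.0 6.500100135803223 hole
boss (array([432.32688109,  65.2308761 ]), np.float64(28.428799756303032)) foot (array([ 478.15562659, -115.06764865]), np.float64(9.213575245492148))
arm [ 3.8534304e-01 -9.2277342e-01  4.5837018e+02 -3.6363125e+01]
seat (array([657.85428903, 131.65120661]), np.float64(23.385219043456953)) 58 [232 144] [250 163]
plate [644.3  39.7 109.6 299.9  83.8]
```

Run:
```python
from h import *
shift([446.1,-298,231],14.6)
print(cast("top",[[269.5,247]],44),cast("top",[[269.5,247]],22),cast("top",[[338.6,229.1]],38))
# pin from crop in side & top: candidates
print("proj pin seat plate-based top/side",proj("top",[[654.3,131.7,144]]),proj("side",[[654.3,131.7,144]]))
```

```text
pos [142.9 504.8 230.6] jaw 74.2 z [-0.    -0.001 -1.   ] shift [-6.899e+02  5.104e+02  6.000e-01] turn 59.598767405435915 j6 1.57 t 0.1
[[432.07575169  65.74108151]] [[433.45716192  66.36253724]] [[ 476.96336261 -113.7510171 ]]
proj pin seat plate-based top/side [[240.53667373 153.1017707 ]] [[289.04629391 161.18912958]]
```

Emit:
carry_out(
  increments=[
    [[-14, 10, 0, 1, -1], [-41, 31, 0, 4, -1], [-78, 58, 0, 7, -1], [-117, 87, 0, 10, -1], [-156, 116, 0, 13, -1], [-195, 145, 0, 16, -1], [-234, 174, 0, 20, -1], [-273, 203, 0, 24, -1], [-312, 232, 0, 28, -1], [-351, 261, 0, 32, -1], [-390, 290, 0, 36, -1], [-429, 319, 0, 40, -1], [-468, 348, 0, 44, -1], [-507, 376, 0, 48, -1], [-546, 405, 0, 52, -1], [-585, 433, 0, 56, -1], [-624, 462, 0, 59.6, -1], [-660, 488, 0, 59.6, -1], [-683, 505, 0, 59.6, -1], [-690, 510.4, 0, 59.6, -1]],
  ],
  squeeze=40,
)

```text
time_s: 2.1
position: [445.7, -300.3, 230.3]
ee_rot: [0.992, 0.125, -0.001, -0.0]
contact_force: [0.1, 0.0, -0.0]
width: 0.999
```

Run:
```python
from h import *
shift([446.1,-298,9],14.6)
```

```text
pos [ 445.7 -300.3  230.3] jaw 14.4 z [-0.001  0.    -1.   ] shift [  1.2  -1.9 221.3] turn -0.19963883106029812 j6 0.73 t 2.1
```

Emit:
carry_out(
  increments=[
    [[0, 0, 15, 0, -1], [0, 0, 45, 0, -1], [0, 0, 85, 0, -1], [0, 0, 125, 0, -1], [0, 0, 160, 0, -1], [0, 0, 180, 0, -1], [0, 0, 190, 0, -1], [0, 0, 190, 0, -1]],
  ],
)

```text
time_s: 2.9
position: [445.0, -296.7, 40.5]
ee_rot: [0.992, 0.127, -0.001, -0.001]
contact_force: [0.3, 0.1, 1.6]
width: 1.001
```

Run:
```python
from h import *
shift([446.1,-298,9],14.6)
```

```text
pos [ 445.  -296.7   40.5] jaw 14.6 z [-0.002  0.001 -1.   ] shift [ 0.8  1.6 31.5] turn 0.012824104014455884 j6 0.73 t 2.9
```

Emit:
carry_out(
  increments=[
    [[1, 1, 15, 0, -1], [1, 1, 27, 0, -1], [1, 1, 32, 0, -1], [1, 1, 32, 0, 0], [1, 1, 32, 0, 1], [1, 1, 32, 0, 1], [1, 1, 32, 0, 1], [1, 1, 32, 0, 1], [1, 1, 32, 0, 1], [1, 1, 32, 0, 1], [1, 1, 32, 0, 1]],
  ],
  squeeze=40,
)

```text
time_s: 4.0
position: [447.5, -298.7, 10.0]
ee_rot: [0.992, 0.127, 0.0, 0.0]
contact_force: [-1.5, 1.1, 5.8]
width: 0.695
```

Run:
```python
from h import *
shift([637.7,-50.1,160],-5.1)
```

```text
pos [ 447.5 -298.7   10. ] jaw 14.6 z [ 0.    -0.001 -1.   ] shift [ 246.7 -192.6 -150. ] turn 19.693988732984337 j6 0.73 t 4.0
```

Emit:
carry_out(
  increments=[
    [[0, 0, -8, 0, 1], [0, 0, -30, 0, 1], [0, 0, -65, 0, 1], [0, 0, -105, 0, 1], [20, -16, -135, 1, 1], [50, -39, -150, 4, 1], [82, -64, -150, 7, 1], [114, -89, -150, 10, 1], [146, -114, -150, 13, 1], [178, -139, -150, 16, 1], [207, -162, -150, 18, 1], [230, -180, -150, 19.7, 1], [243, -190, -150, 19.7, 1], [246.7, -192.6, -150, 19.7, 1], [246.7, -192.6, -150, 19.7, 1], [246.7, -192.6, -150, 19.7, 1], [246.7, -192.6, -150, 19.7, 1]],
  ],
)

```text
time_s: 5.7
position: [636.9, -51.1, 159.5]
ee_rot: [0.999, -0.045, -0.0, 0.0]
contact_force: [-0.1, -0.6, -3.4]
width: 0.697
```

Run:
```python
from h import *
shift([637.7,-50.1,61],-5.1)
for n in("top","side"):cv2.imwrite(f"pics/{n}1.png",viewer.read_camera(n)[:,:,::-1])
a=cv2.imread("pics/top1.png")[100:220,200:400];b=cv2.imread("pics/side1.png")[80:280,220:420]
cv2.imwrite("pics/c1.png",np.hstack([cv2.resize(a,(400,240)),cv2.resize(b,(400,400))[:240]]) if 0 else np.vstack([cv2.resize(a,(600,360))[:,:400],cv2.resize(b,(400,400))])[:600])
```

```text
pos [636.9 -51.1 159.5] jaw -5.2 z [-0. -0. -1.] shift [ 0.7 -1.1 98.5] turn -0.08397875215752038 j6 1.58 t 5.7
```

View pics/side1.png

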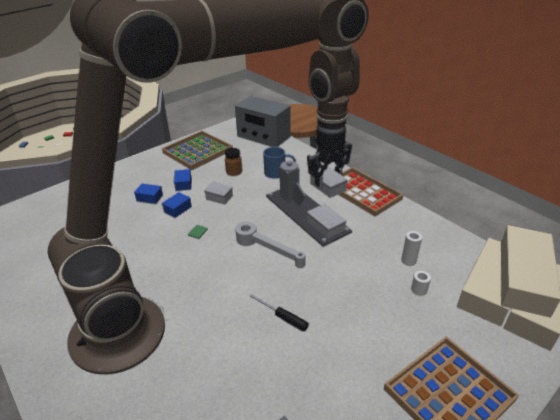

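Emit:
carry_out(
  increments=[
    [[0.7, -1, 15, 0, 1], [0.7, -1, 45, 0, 1], [0.7, -1, 72, 0, 1], [0.7, -1, 88, 0, 1], [0.7, -1, 94, 0, 1], [0.7, -1, 97, 0, 1], [0.7, -1, 98.5, 0, 1], [0.7, -1, 99, 0, 1], [0.7, -1, 99, 0, 1]],
  ],
)

```text
time_s: 6.7
position: [638.9, -49.1, 61.3]
ee_rot: [0.999, -0.045, 0.001, 0.0]
contact_force: [0.2, 0.2, -4.6]
width: 0.693
```

Run:
```python
from h import *
shift([637.7,-50.1,60],-5.1)
```

```text
pos [638.9 -49.1  61.3] jaw -5.1 z [ 0.002 -0.    -1.   ] shift [-1.1  1.1  1.3] turn -0.004336060512301287 j6 1.58 t 6.7
```

Emit:
carry_out(
  increments=[
    [[0, 0, 0.7, 0, 1], [0, 0, 1.3, 0, 1], [0, 0, 1.3, 0, 1]],
  ],
)

```text
time_s: 7.0
position: [638.8, -49.0, 60.1]
ee_rot: [0.999, -0.044, 0.001, 0.0]
contact_force: [-2.0, 0.2, 3.1]
width: 0.699
```

Contact felt (the force rose from -4.6 to +3.1 N), so I release slowly and lift.

Emit:
carry_out(
  increments=[
    [[0, 0, 0, 0, 0.2], [0, 0, 0, 0, -0.2], [0, 0, 0, 0, -0.6], [0, 0, 0, 0, -1], [0, 0, 0, 0, -1], [0, 0, 0, 0, -1], [0, 0, 0, 0, -1], [0, 0, -10, 0, -1], [0, 0, -30, 0, -1], [0, 0, -65, 0, -1], [0, 0, -105, 0, -1], [0, 0, -140, 0, -1], [-50, 0, -155, 0, -1], [-95, 0, -160, 0, -1], [-140, 0, -160, 0, -1], [-175, 0, -160, 0, -1], [-180, 0, -160, 0, -1], [-180, 0, -160, 0, -1]],
  ],
)

```text
time_s: 8.8
position: [458.8, -33.0, 220.4]
ee_rot: [0.999, -0.044, 0.001, 0.0]
contact_force: [-0.9, 0.1, -0.1]
width: 0.997
```

Run:
```python
from m import *
im=viewer.read_camera("top");cv2.imwrite("pics/top2.png",im[:,:,::-1]);a=cv2.imread("pics/top2.png")
b=(285,140,347,192);print("large on base",lid(a,b,90))
cv2.imwrite("pics/c2.png",cv2.resize(a[120:300,150:400],None,fx=3,fy=3))
shift([490.1,290.9,230],24.8)
```

```text
large on base [658.9 -48.8  20.9  93.9  89.4]
pos [459.8 -33.  220. ] jaw -5.1 z [ 0.002 -0.    -1.   ] shift [   1.4 -325.3  -10. ] turn -29.900069484212466 j6 1.59 t 8.85
```

View pics/c2.png

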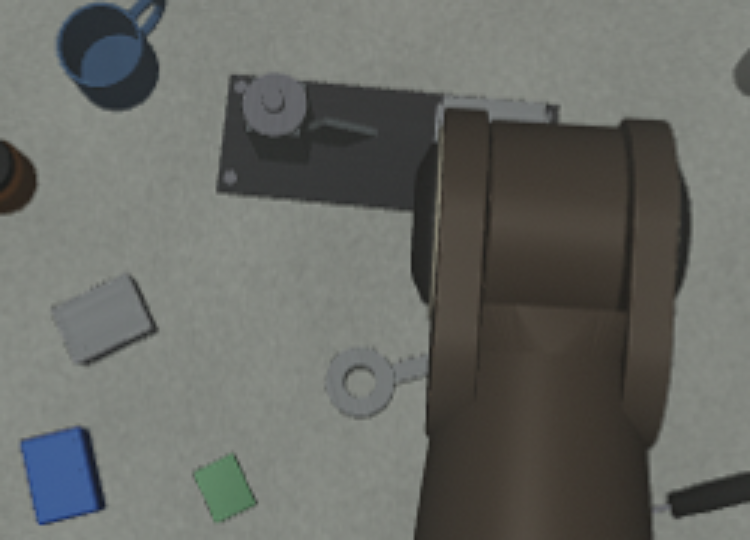

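The arm hides the column. I go over the small tin and look again from there.

Emit:
carry_out(
  increments=[
    [[0, -12, -3, -1, -1], [0, -40, -6, -4, -1], [0, -80, -10, -8, -1], [0, -120, -10, -12, -1], [0, -160, -10, -16, -1], [1, -200, -10, -20, -1], [1, -240, -10, -24, -1], [1, -275, -10, -28, -1], [1, -303, -10, -29.9, -1], [1, -320, -10, -29.9, -1], [1, -325, -10, -29.9, -1], [1, -325, -10, -29.9, -1], [1, -325, -10, -29.9, -1]],
  ],
)

```text
time_s: 10.15
position: [489.1, 289.9, 229.0]
ee_rot: [0.977, 0.214, -0.0, 0.0]
contact_force: [-0.0, -0.5, 0.2]
width: 1.0
```

Run:
```python
from m import *
im=viewer.read_camera("top");cv2.imwrite("pics/top3.png",im[:,:,::-1]);a=cv2.imread("pics/top3.png")
b=(285,135,347,192);m=lidmask(a,b);print("large on base",quad(m,b[:2],"top",90))
s=viewer.read_camera("side");cv2.imwrite("pics/side3.png",s[:,:,::-1]);s=s[:,:,::-1]
cv2.imwrite("pics/c3.png",np.hstack([cv2.resize(a[130:200,280:350],(400,400),interpolation=2),cv2.resize(s[150:250,265:365],(400,400),interpolation=2)]))
shift([490.1,290.9,10],24.8)
```

```text
large on base [632.6 -47.7  70.   96.5  84.3]
pos [489.1 289.5 229.3] jaw 24.7 z [ 0. -0. -1.] shift [  1.4  -0.9 219.3] turn -0.09680387070000052 j6 1.67 t 10.25
```

View pics/c3.png

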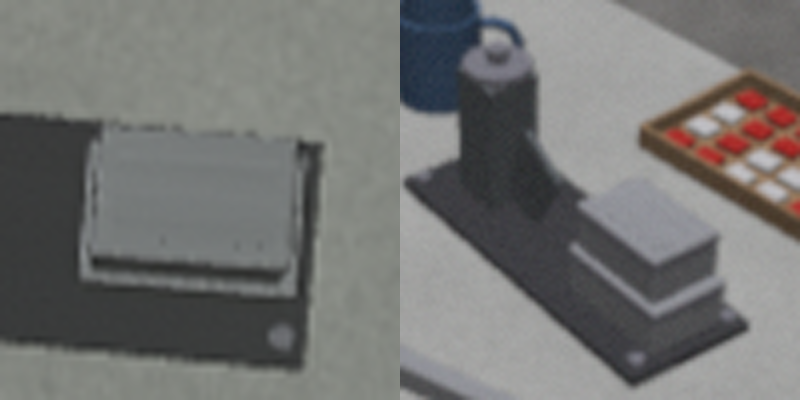

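The crop shows the large tin sitting squarely on the base tin. Lid corners are near (105,123), (298,137), (288,262) and (93,250). A quick numeric check of the offset:

Run:
```python
from h import *
f=lambda q:np.array(q)/400*70+[280,130]
w=cast("top",f([[105,123],[298,137],[288,262],[93,250]]),90);print("large",w.mean(0).round(1),[round(float(np.linalg.norm(w[i]-w[i-1])),1) for i in range(4)],np.degrees(np.arctan2(*(w[0]-w[1])[::-1])))
b=cast("top",f([[80,280],[296,296]]),50);d=b[1]-b[0];L=np.linalg.norm(d);d/=L;n=np.array([-d[1],d[0]]);print("base",(b.mean(0)+33*n).round(1),(b.mean(0)-33*n).round(1),L,np.degrees(np.arctan2(*(-d)[::-1])))
```

```text
large [638.8 -50.5] [58.0, 86.1, 57.0, 86.3] 85.14049584765152
base [636.8 -51.5] [571.  -45.9] 98.72585079938602 85.07562354863487
```

Emit:
carry_out(
  increments=[
    [[0, 0, 15, 0, -1], [1, -1, 45, 0, -1], [1, -1, 85, 0, -1], [1, -1, 125, 0, -1], [1, -1, 165, 0, -1], [1, -1, 195, 0, -1], [1, -1, 212, 0, -1], [1, -1, 219, 0, -1], [1, -1, 219, 0, -1], [1, -1, 219, 0, 0], [1, -1, 219, 0, 1], [1, -1, 219, 0, 1], [1, -1, 219, 0, 1], [1, -1, 219, 0, 1], [1, -1, 219, 0, 1], [1, -1, 219, 0, 1], [1, -1, 219, 0, 1]],
  ],
  squeeze=40,
)

```text
time_s: 11.95
position: [490.5, 292.5, 11.7]
ee_rot: [0.977, 0.215, 0.001, -0.0]
contact_force: [-0.2, -0.5, 6.0]
width: 0.624
```

Run:
```python
from h import *
shift([638.3,-50,221],-5)
```

```text
pos [490.5 292.5  11.7] jaw 24.8 z [ 0.003  0.001 -1.   ] shift [  -8.9  372.9 -209.3] turn 29.797611457450927 j6 1.68 t 11.95
```

Emit:
carry_out(
  increments=[
    [[0, 0, -8, 0, 1], [0, 0, -30, 0, 1], [0, 0, -65, 0, 1], [0, 0, -105, 0, 1], [0, 0, -145, 0, 1], [0, 20, -180, 1, 1], [-1, 50, -203, 4, 1], [-2, 90, -209, 7, 1], [-3, 130, -209, 10, 1], [-4, 170, -209, 13, 1], [-5, 210, -209, 16, 1], [-6, 250, -209, 20, 1], [-7, 290, -209, 24, 1], [-8, 325, -209, 28, 1], [-9, 352, -209, 29.8, 1], [-9, 368, -209, 29.8, 1], [-9, 373, -209, 29.8, 1], [-9, 373, -209, 29.8, 1], [-9, 373, -209, 29.8, 1]],
  ],
)

```text
time_s: 13.85
position: [637.4, -49.3, 219.1]
ee_rot: [0.999, -0.043, -0.0, -0.0]
contact_force: [0.2, -0.3, -2.5]
width: 0.625
```

Run:
```python
from h import *
for i in range(2):
    viewer.read_camera("side")
    shift([638.3,-50,101],-5)
```

```text
pos [637.4 -49.1 219.2] jaw -4.9 z [-0.  0. -1.] shift [  1.    0.8 118.2] turn 0.09782623343656383 j6 1.58 t 13.9
pos [637.4 -49.1 219.3] jaw -4.9 z [ 0.  0. -1.] shift [  0.9   0.8 118.3] turn 0.10101995785572626 j6 1.58 t 13.95
```

Emit:
carry_out(
  increments=[
    [[0.5, 1, 15, 0, 1], [0.5, 1, 45, 0, 1], [0.5, 1, 78, 0, 1], [0.5, 1, 100, 0, 1], [0.5, 1, 110, 0, 1], [0.5, 1, 114, 0, 1], [0.5, 1, 116, 0, 1], [0.5, 1, 116, 0, 1], [0.5, 1, 116, 0, 1]],
  ],
)

```text
time_s: 14.85
position: [638.9, -51.4, 104.3]
ee_rot: [0.999, -0.044, 0.001, 0.0]
contact_force: [0.4, -0.8, -2.6]
width: 0.626
```

Emit:
carry_out(
  increments=[
    [[0, -0.5, 1, 0, 1], [0, -0.5, 2, 0, 1], [0, -0.5, 2, 0, 1]],
  ],
)

```text
time_s: 15.15
position: [638.6, -51.0, 101.7]
ee_rot: [0.999, -0.044, 0.001, -0.0]
contact_force: [-0.0, 0.4, 0.9]
width: 0.625
```

Emit:
carry_out(
  increments=[
    [[0, 0, 0, 0, 0.3], [0, 0, 0, 0, -0.1], [0, 0, 0, 0, -0.6], [0, 0, 0, 0, -1], [0, 0, 0, 0, -1], [0, 0, 0, 0, -1], [0, 0, 0, 0, -1], [0, 0, -10, 0, -1], [0, 0, -30, 0, -1], [0, 0, -65, 0, -1], [0, 0, -105, 0, -1], [-25, 0, -135, 0, -1], [-65, 0, -140, 0, -1], [-105, 0, -140, 0, -1], [-145, 0, -140, 0, -1], [-180, 0, -140, 0, -1], [-190, 0, -140, 0, -1], [-190, 0, -140, 0, -1]],
  ],
)

```text
time_s: 16.95
position: [448.2, -34.3, 242.4]
ee_rot: [0.999, -0.044, 0.001, 0.0]
contact_force: [0.3, 0.1, 0.4]
width: 1.001
```

Run:
```python
from h import *
shift([447,200,241],-5)
shift([447,6.4,50],14.0)
```

```text
pos [448.2 -34.3 242.4] jaw -5.0 z [ 0.002 -0.    -1.   ] shift [ -21.6 -233.3    1.4] turn 0.00019351599203787373 j6 1.58 t 16.95
pos [448.2 -34.3 242.4] jaw -5.0 z [ 0.002 -0.    -1.   ] shift [ -5.2 -40.5 192.4] turn -18.999806484007962 j6 1.58 t 16.95
```

Step aside to the left so that both the column and the lever are in view.

Emit:
carry_out(
  increments=[
    [[0, -15, 0, 0, -1], [-3, -50, 0, 0, -1], [-7, -92, 0, -4, -1], [-11, -134, 0, -8, -1], [-15, -176, 0, -12, -1], [-19, -212, 0, -16, -1], [-22, -230, 0, -19, -1], [-22, -233, 0, -19, -1], [-22, -233, 0, -19, -1]],
  ],
)

```text
time_s: 17.85
position: [448.2, 200.3, 240.7]
ee_rot: [0.993, 0.122, -0.0, 0.0]
contact_force: [0.3, -0.4, 0.3]
width: 0.997
```

Run:
```python
from m import *
a=viewer.read_camera("top")[:,:,::-1];s=viewer.read_camera("side")[:,:,::-1]
cv2.imwrite("pics/top4.png",a);cv2.imwrite("pics/side4.png",s)
cv2.imwrite("pics/c4.png",np.vstack([np.hstack([cv2.resize(a[125:195,280:350],(400,400),interpolation=2),cv2.resize(s[150:250,265:365],(400,400),interpolation=2)]),cv2.resize(a[210:270,200:360],(800,300),interpolation=2)[:200]]))
shift([447,6.4,50],14.0)
```

```text
pos [447.9 199.1 240.9] jaw 13.9 z [-0. -0. -1.] shift [-47.2 186.8 190.9] turn -0.08111267132042599 j6 1.75 t 17.95
```

View pics/c4.png

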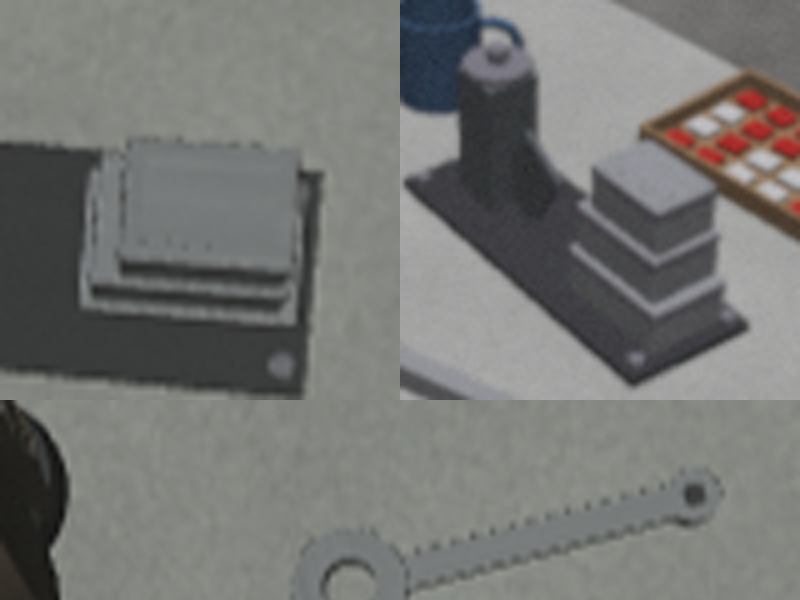

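The small tin is on top and level; it looks slightly offset towards the plate end, so I measure it. Corners are near (130,140), (300,151), (290,272) and (120,261).

Run:
```python
from m import *
f=lambda q:np.array(q)/400*70+[280,125]
def rep(n,q,z):
    w=cast("top",f(q),z);print(n,w.mean(0).round(1),[round(float(np.linalg.norm(w[i]-w[i-1])),1) for i in range(4)],np.degrees(np.arctan2(*(w[0]-w[1])[::-1])).round(1))
rep("small",[[130,140],[300,151],[290,272],[120,261]],130)
rep("large",[[105,151],[298,165],[288,290],[93,278]],90)
# edge transitions along row through column, left and right sides, subpixel-ish
a=cv2.imread("pics/top4.png");g=cv2.cvtColor(a,cv2.COLOR_BGR2GRAY)
for r in (152,158,164,168,171):print(r,g[r,292:336])
# side view, lids: predicted corners if perfectly centred
u=np.array([np.cos(np.radians(85)),np.sin(np.radians(85))]);v=np.array([u[1],-u[0]]);c=np.array([638.3,-50.3])
for L,W,z in((74,54,130),(88,60,90)):
    P=[np.r_[c+i*L/2*u+j*W/2*v,z] for i,j in((1,-1),(1,1),(-1,1),(-1,-1))];print("side crop px",((proj("side",P)-[265,150])*4).round(),"top crop",((proj("top",P)-[280,125])/70*400).round())
```

```text
small [635.9 -53.9] [53.4, 73.3, 53.4, 72.8] 85.6
large [639.  -50.5] [58.0, 86.1, 57.0, 86.3] 85.1
152 [ 57  58  58  56  55  72 112 111 120 100 115 119 118 121 123 123 122 121
 122 123 122 121 121 121 120 120 119 118 120 119 119 120 119 119 119 120
 120 120 120 118 119 139 139 137]
158 [ 59  57  60 104 122 118 122 122 121  91 114 118 117 122 122 123 122 122
 123 122 122 121 122 121 121 121 121 121 121 121 121 121 121 120 120 120
 120 121 120 112  96  96  68  67]
164 [ 60  58  60 121  95 133 124 123 119  95 118 117 118 120 120 120 120 121
 120 120 120 120 119 120 119 120 119 120 120 121 120 120 120 119 120 120
 122 124 124 112 119  56  60  86]
168 [ 58  58  78 124 111 123 122 121 108 117 120 120 120 120 119 119 119 118
 119 117 108 121 119 119 107 119 119 118 119 119 120 119 120 119 119 119
 118 119 116 105 123  52  65 104]
171 [ 57  61 116 124 115 123 123 123 104  50  49  51  52  52  54  56  58  67
  71  73  75  90  92  94  95 101 103 110 100 103 116 117 111 112 114 120
 121 121 116 101  99  57  68 122]
side crop px [[188. 160.]
 [247. 134.]
 [316. 182.]
 [256. 210.]] top crop [[111. 255.]
 [120. 133.]
 [291. 146.]
 [284. 268.]]
side crop px [[177. 202.]
 [241. 174.]
 [322. 232.]
 [256. 263.]] top crop [[ 92. 281.]
 [101. 149.]
 [299. 164.]
 [290. 296.]]
```

The small tin sits about 4.6 mm off the large one's centre and 0.5° turned. Both are within the limits, so I leave it. Next is the lever: balance at (447, 6.4), arm at -76°, jaw at 14°. Bore-to-foot measured 185.0 mm, as specified.

Emit:
carry_out(
  increments=[
    [[-3, 12, 5, 0, -1], [-10, 40, 20, 0, -1], [-20, 80, 40, 0, -1], [-30, 120, 70, 0, -1], [-39, 155, 105, 0, -1], [-45, 180, 140, 0, -1], [-47, 187, 170, 0, -1], [-47, 187, 187, 0, -1], [-47, 187, 191, 0, -1], [-47, 187, 191, 0, -1], [-47, 187, 191, 0, -1]],
  ],
)

```text
time_s: 19.05
position: [447.6, 6.5, 51.1]
ee_rot: [0.993, 0.122, 0.001, 0.0]
contact_force: [-0.9, -0.2, 0.9]
width: 0.999
```

Run:
```python
from h import *
s=viewer.read_camera("side")[:,:,::-1]
cv2.imwrite("pics/c5.png",cv2.resize(s[190:290,210:330],None,fx=5,fy=5,interpolation=2))
shift([447,6.4,8],14.0)
```

```text
pos [447.8   6.7  51.3] jaw 14.0 z [ 0.002 -0.    -1.   ] shift [-0.9  0.1 43.3] turn -0.004275079097212142 j6 1.34 t 19.1
```

View pics/c5.png

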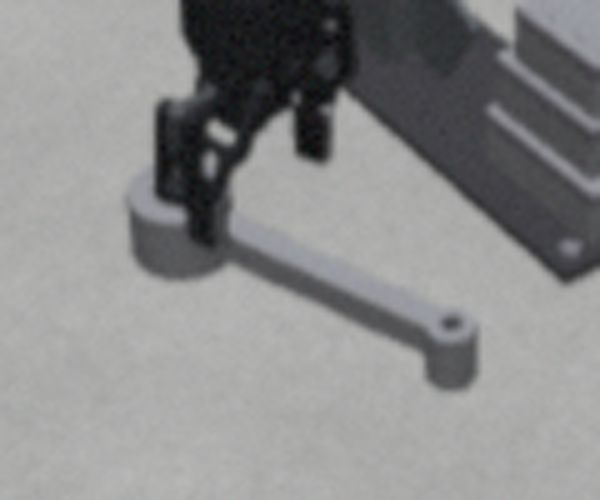

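The side crop shows the open fingers straddling the arm just foot-side of the boss (they stand 50 mm up, hence the parallax). Descend and grip.

Emit:
carry_out(
  increments=[
    [[-0.5, 0, 12, 0, -1], [-0.5, 0, 28, 0, -1], [-0.5, 0, 39, 0, -1], [-0.5, 0, 43, 0, -1], [-0.5, 0, 43, 0, -1], [-0.5, 0, 43, 0, 0], [-0.5, 0, 43, 0, 0.5], [-0.5, 0, 43, 0, 1], [-0.5, 0, 43, 0, 1], [-0.5, 0, 43, 0, 1], [-0.5, 0, 43, 0, 1], [-0.5, 0, 43, 0, 1], [-0.5, 0, 43, 0, 1], [-0.5, 0, 43, 0, 1]],
  ],
  squeeze=80,
)

```text
time_s: 20.5
position: [447.2, 6.7, 7.6]
ee_rot: [0.993, 0.122, 0.001, 0.0]
contact_force: [0.8, -0.0, 5.1]
width: 0.199
```

Emit:
carry_out(
  increments=[
    [[0, 0, -5, 0, 1], [0, 0, -15, 0, 1], [0, 0, -30, 0, 1], [0, 0, -30, 0, 1], [0, 0, -30, 0, 1]],
  ],
)

```text
time_s: 21.0
position: [446.4, 6.7, 36.9]
ee_rot: [0.993, 0.122, 0.0, 0.0]
contact_force: [0.1, -0.2, -4.1]
width: 0.198
```

Run:
```python
from h import *
s=viewer.read_camera("side")[:,:,::-1]
cv2.imwrite("pics/c6.png",cv2.resize(s[170:290,210:330],None,fx=5,fy=5,interpolation=2))
o=sensors.get_obs();print(o["contact_force"],o["ft_torque"],o["width"])
shift([649.9,69.9,245],-6)
```

```text
[ 0.07614619  0.67342683 -4.87852762] [-0.00062384 -0.00539906  0.00741535] 0.1979366335822023
pos [446.    6.7  36.5] jaw 14.0 z [-0.001 -0.    -1.   ] shift [ 213.   -12.  -208.7] turn 19.99898327102173 j6 1.34 t 21.05
```

View pics/c6.png

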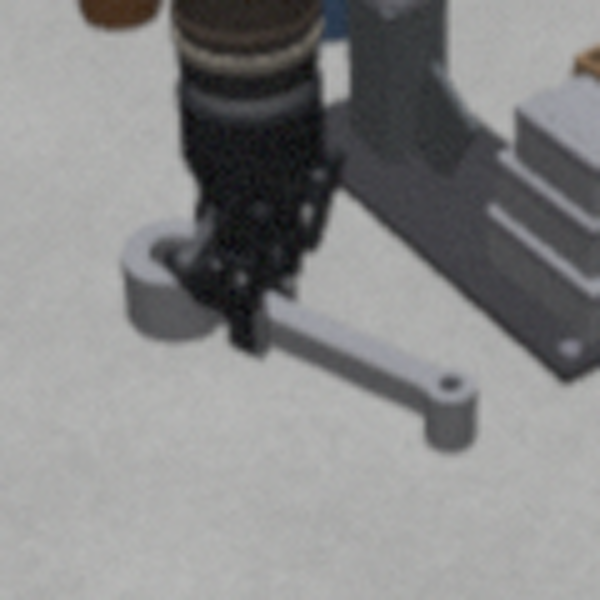

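The lever is lifted level (4.9 N, torque near zero). Raise it, then carry it over the stand.

Emit:
carry_out(
  increments=[
    [[0, 0, -8, 0, 1], [0, 0, -28, 0, 1], [0, 0, -60, 0, 1], [0, 0, -95, 0, 1], [0, 0, -130, 0, 1], [0, 0, -162, 0, 1], [8, 0, -185, 1, 1], [24, -1, -198, 3, 1], [46, -3, -203, 5, 1], [72, -4, -204, 8, 1], [100, -6, -204, 11, 1], [128, -7, -204, 14, 1], [155, -9, -204, 16.5, 1], [178, -10, -204, 18.5, 1], [196, -11, -204, 20, 1], [207, -12, -204, 20, 1], [212, -12, -204, 20, 1], [213, -12, -204, 20, 1], [213, -12, -204, 20, 1], [213, -12, -204, 20, 1]],
  ],
)

```text
time_s: 23.05
position: [649.7, 69.6, 241.3]
ee_rot: [0.999, -0.052, -0.0, 0.0]
contact_force: [-0.4, -0.1, -4.8]
width: 0.194
```

Run:
```python
from h import *
for i in range(2):
    s=viewer.read_camera("side")[:,:,::-1]
    shift([649.9,69.9,202],-6)
a=viewer.read_camera("top")[:,:,::-1]
cv2.imwrite("pics/side7.png",s);cv2.imwrite("pics/top7.png",a)
cv2.imwrite("pics/c7.png",np.hstack([cv2.resize(a[110:210,220:360],(560,400),interpolation=2)[:,:400] if 0 else cv2.resize(a[110:210,225:345],(400,333),interpolation=2),cv2.resize(s[120:245,255:405],(400,333),interpolation=2)]))
```

```text
pos [649.7  69.7 241.4] jaw -6.0 z [ 0.  0. -1.] shift [ 0.1 -0.3 39.4] turn -0.01160487952240885 j6 1.78 t 23.1
pos [649.8  69.7 241.4] jaw -6.0 z [ 0.  0. -1.] shift [ 0.1 -0.2 39.4] turn -0.010828363310082523 j6 1.78 t 23.15
```

View pics/c7.png

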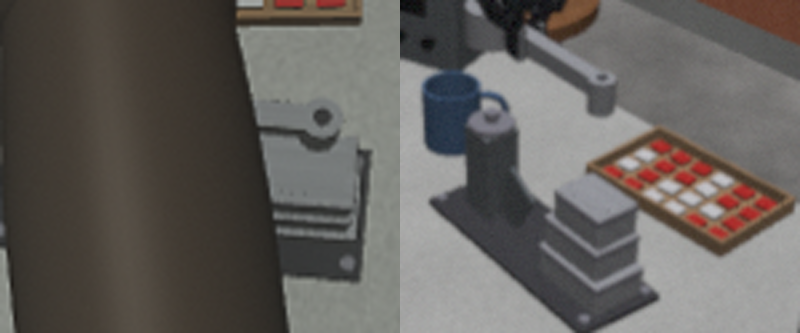

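Foot hole in the top view is at crop (322,118), which is px (321.6,145.4). I check its position and triangulate the pin from both views while lowering.

Emit:
carry_out(
  increments=[
    [[0, 0, 4, 0, 1], [0, 0, 12, 0, 1], [0, 0, 22, 0, 1], [0, 0, 31, 0, 1], [0, 0, 37, 0, 1], [0, 0, 39, 0, 1], [0, 0, 39, 0, 1], [0, 0, 39, 0, 1]],
  ],
)

```text
time_s: 24.0
position: [650.4, 69.9, 202.3]
ee_rot: [0.999, -0.052, 0.0, -0.0]
contact_force: [0.0, 0.1, -4.6]
width: 0.196
```

Run:
```python
from h import *
print("foot",cast("top",[[321.6,145.4]],271.8))
s=viewer.read_camera("side")[:,:,::-1];cv2.imwrite("pics/side8.png",s);_,_,_=tool();shift([649.9,69.9,202],-6)
s0=cv2.imread("pics/side4.png");t0=cv2.imread("pics/top4.png")
cv2.imwrite("pics/c8.png",np.hstack([cv2.resize(t0[135:175,222:262],(250,250),interpolation=2),cv2.resize(s0[150:190,270:310],(250,250),interpolation=2),cv2.resize(s[100:200,260:360],(300,300),interpolation=2)[:250]]))
```

```text
foot [[635.46061167 -54.53765782]]
pos [650.5  69.9 202.5] jaw -6.0 z [ 0.001  0.    -1.   ] shift [-0.6  0.1  0.5] turn -0.002365283784541816 j6 1.78 t 24.05
```

View pics/c8.png

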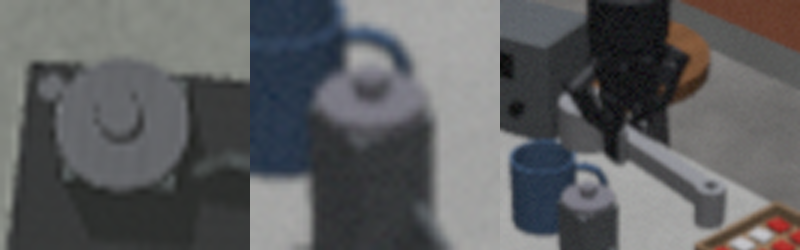

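Run:
```python
from h import *
print("foot side pred",proj("side",[[635.5,-54.5,232.8]]),"seen 330.3,162")
print("seat",cast("top",[[241.5,154.9]],130),"pin top view",cast("top",[[240.9,153.1]],144),"pin side view",cast("side",[[289.4,162]],144))
o=sensors.get_obs();print(o["contact_force"],o["dq"].round(3),o["time_s"])
```

```text
foot side pred [[330.0038059  161.96730914]] seen 330.3,162
seat [[653.4395003  130.56758814]] pin top view [[654.29293074 130.81656628]] pin side view [[651.96912279 127.41917933]]
[-0.61620985  0.40498017 -4.62086669] [ 0.    -0.001  0.002 -0.001  0.001  0.001] 24.05
```

```bash
python3 -c "
from plant import order
print(order.sign_off())"
```

```text
the job is handed in; nothing more can be done
None
```

The column is built and the lever is being held over it. I handed the job in at about 24 s of robot time; the sign-off gives no verdict.

**Column:** I stacked the large tin on the base tin, then the small tin on top. By the camera, the large tin is about 2 mm off the base centre. The small tin is about 4.6 mm off the large one, inside the 10 mm limit, so I did not re-seat it. The tins' angles agree to within 1°.

**Lever:** I gripped it at the balance point, lifted it level with almost no torque, and was holding it still when I handed in.
- **Height:** the underside is about 195 mm up, roughly 50 mm above the pin tip.
- **Bore:** estimated 1–3 mm from the pin axis, inside the 12 mm limit.
- **Foot:** within about 1 mm of the top tin's centre. Its height matched in the side view, which confirms the lever is level.

**Checks that were incomplete or disagreed:**
- The arm and fingers hid the bore at the end. Its position comes from the arm's reading and the visible foot, not from seeing it directly.
- The views of the pin differed by 2–4 mm, with the side view the furthest off. I used the top-view value, which agreed with the foot plate and seat.
- I last measured the column before the lever was lifted. It looked undisturbed in the picture taken over the stand.
- I touched no bystander that I know of, but I did not re-measure them at the end.

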